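# Release the stop cam and push a slat home in its jig

## Task

With your fingertips, first push the cam's finger post round until the cam's low point squarely faces the pusher's follower arm (post pointing straight away from the pusher's arm), leaving the pusher where it is until then. Then push the pusher's upright plate forward until the wooden slat lies flush against the fence. Nothing needs gripping: do not lift or touch the slat itself, and leave the bottle, screwdriver, parts bin and offcut alone.

Things in the scene. Friction and masses are not known exactly. Their poses are not given: they have to be found in the camera images.
- jig: Fixed plywood base plate of the jig, 260 x 360 x 12 mm. Origin at the centre of its underside on the bench; +x forward (pusher to fence), +y left, z up. Aluminium fence (two pieces, top 36 mm above the bench) at its forward edge, rear face at x = +115 mm. Cam at left (y = +95 mm), pusher along y = -30 mm. Place and yaw differ each time.
- pusher (a joint): Travel of the aluminium pusher slide along the jig's +x, m: 0 fully back; starts at 0 to 0.004. Its head (120 mm wide) meets the slat's rear edge and presses the slat to the fence at 0.034. Friction 3 N; stays where left. The cam stops it at 0.006 with its high point to the follower arm, 0.021 a quarter turn off, 0.036 at low; over about 0.5 rad off low the slat cannot come home.
- cam (a joint): Angle of the steel cam (50 mm disc, centre 15 mm off its upright axis), rad, counter-clockwise from above positive. 0: high point and finger post towards the follower arm (jig -x); +pi or -pi: low point to the arm, post pointing to jig +x. A positive turn from 0 takes the post to the jig's -y side. Starts in -1.6..1.6; end stops at -3.5, 3.5. Friction 0.4 N m (6 N at the post); stays.
- cam_axis (a point): Point on the cam's turning axis, fixed to the jig at its x = -30, y = +95 mm, 46 mm above the bench; axes as the jig's.
- post_top (a point): Centre of the top of the cam's finger post: upright black plastic cylinder, 16 mm diameter, from 44 to 88 mm above the bench, 65 mm from the cam axis, at the end of a flat steel arm (36 to 44 mm above the bench) over the cam's high side.
- push_plate (a point): Middle of the top edge of the rear (-x) face of the pusher's upright plate, 76 mm above the bench. The plate is 60 mm wide (jig y), 14 mm thick (jig x) and rises freely from 32 to 76 mm above the bench; axes as the jig's. It moves with the pusher.
- slat: Loose red hardwood slat with two holes, 70 x 300 x 20 mm (its x, y, z), about 0.3 kg, lying on the base plate between the pusher's head and the fence. Origin at the centre of its underside. Starts 11 to 22 mm short of the fence and up to 0.04 rad askew; flush against the fence its origin is at the jig's x = +80 mm. Its top is 32 mm above the bench.
- bottle: Bystander: white plastic bottle, 64 mm diameter, 170 mm tall, standing right of the jig. Origin at the centre of its underside.
- screwdriver: Bystander: screwdriver lying left of the jig.
- parts_bin: Bystander: open orange bin 110 x 150 x 60 mm left of the jig. Origin at the centre of its underside.
- offcut: Bystander: wooden offcut 70 x 110 x 20 mm lying right of the jig. Origin at the centre of its underside.
- follower (a point): Middle of the top front edge of the pusher's follower arm where it faces the cam: a level bar 14 x 16 mm reaching left (jig +y) from the pusher, top 32 mm above the bench. The cam's rim stops its front face. It moves with the pusher; axes as the jig's.

How it is judged:
By the outcome, as a careful person would: the job done as asked, in the order asked, and still so for the second after the job is handed in, with the robot touching nothing.
It also fails if it takes over 54 s, if anything falls off the work surface, if the arm or the gripper's body presses on something with over 40 N, if the wrist force passes 120 N, or if a joint passes its speed limit or range.

## Robot

A 7-joint arm with a two-finger parallel gripper is mounted at the origin on the work surface. World frame = base frame: x ahead of the robot, y to its left, z up, the work surface at z = 0. Lengths are in mm, angles in rad, forces in N, time in s.
With the tool pointing down it reaches from about 350 to 775 mm from the base axis. Payload 3.1 kg.
Tool frame: the origin (TCP) lies between the finger pads; the fingertips stand 25 mm ahead of it and the grasp point (between the pads) lies 6 mm ahead of it (arm.tip_reach is the distance from the TCP to the fingertips, in mm); z points along the fingers, y is the line along which they close (so a half turn about z gives the same grasp; the last joint's range is limited). The gripper opens to 85 mm and grips with 20 to 120 N. Pads are 22 mm wide; open, the fingers measure 114 mm over their backs; the gripper's body (76 mm by 85 mm) begins 54 mm behind the grasp point. The pads swing forward as they close: fully open they stand 13 mm farther back than shut.
Start: joints at [1.174, 0.311, 0.014, 1.512, -0.004, 1.319, -0.027], TCP at [191.105, -515.749, 220.004] pointing down, gripper open.
Joint ranges: [-2.7, 2.7], [-0.3, 1.91], [-1.27, 1.3], [0.12, 2.57], [-1.44, 4.58], [0.2, 2.03], [-3.05, 3.05]. Speed limits (rad/s): [2.79, 2.79, 3.14, 3.14, 3.14, 3.14, 3.14].

## Interface

Orientations are given as a unit quaternion [w, x, y, z].
In Python, from plant import readout, vision, ticket, arm gives the robot as it stands.
- The arm moves only by the tool servo_tool, never from a script. Its argument "deltas" is one flat list of numbers, 5 for each row, row after row: the opening, from 0 (shut) to 1 (fully open), then the shift along the world's x, y, z in mm, then the turn about the world's z in degrees. A call has 1 to 8 rows; each row shifts and turns the commanded pose from where the row before left it; what a row does not reach is not made up. A row lasts 1/8 s, in which the tool goes at most 62.5 mm and 10.7 degrees, less where a joint would pass 70% of its speed; a pose out of reach is approached as far as the arm can. A call is refused whole if a number of a shift passes 62.5 or a number of a turn 10.7, either way. A call with a gripper value outside its range is refused whole. The fingers move at their own pace and stop on an object; "newtons" is the grip in N (left out, the last holds). Time passes only in rows, so rows that do not move let the fingers close. It gives the time, the measured TCP pose, the force, the opening and the grip force at its end, in the units of the state.
- readout.read_state(): the state, without advancing time (a new reading comes with each control period).
- vision.read_camera(name): name is "scene" or "top" or "wrist"; returns a dict with "img" (420x560x3 uint8, blue, green, red), "intrinsics" (3x3 intrinsics, pixels), "eye" and "rotation" of the camera in the world. Camera axes: x right, y down, z forward; pixel columns grow to the right and rows downward; lengths in mm; the calibration is good to about 2 mm. The wrist camera is an equidistant fisheye: a pixel r from the principal point sees the ray r / f radians off the axis. A picture is of the moment at which its call begins. There is no depth.
- ticket.finish_job(): hands the job in; it is judged then, once.
Trained networks look in the newest picture that a camera, given by its name, has taken for a name from the list of things; names that differ only in an ending like _2 or _b are one class to them, and where a whole thing is asked for, a point or a joint stands for the part that bears it (a point fixed in the world has none). Each returns a list of dicts, best first, with "p" (0 to 1); they miss things now and then, are a little off and sometimes report something else, mostly with a low value. They report only what shows in the picture. A call takes as long as a camera call.
- vision.recognise(camera, name): "at" ([column, row] in pixels, amid what is visible of it).
- vision.mark_of(camera, name): "at" ([column, row] in pixels: a listed point, or the origin of a listed thing).
The state is a dict: "t": time; "qpos": joint angles; "qd": joint speeds; "effort": joint torques, N m; "eef_pos": TCP position; "orientation": TCP orientation; "contact_force": force on the tool from outside, world axes, zero at the start; "torque": the same for the moment, N m; "finger_gap": finger opening in mm; "gripper_force": force on a finger pad.
Only numpy, scipy, OpenCV 4.12 (cv2) and the standard library are available. Lean on these libraries where they do the work, as an engineer would, in place of code of your own. Each camera call takes 0.05 s, during which the arm holds its last target. There are 200 camera calls.

## Working session

There is one attempt and no reset: what is moved stays moved. The work goes in short steps, Python scripts to look and compute and a tool call to move; the robot and the scene stay as the last step left them, time stands still between calls to the robot, and variables do not carry over. Pictures are saved under pics/ and viewed, at most 10 in all, crops included, and the job is handed in when it is done.

Besides the shell and the picture viewer there is one more tool, called after "Call:" as a command line: name --argument value ..., lists and objects as JSON in quotes. servo_tool: Moves the arm, as the interface text tells. Its arguments: {"type":"object","properties":{"deltas":{"type":"array"},"newtons":{"type":"number"}},"required":["deltas"]}

```bash
mkdir -p pics; ls; cat > h.py <<'E'
from plant import readout, vision, ticket, arm
import numpy as np, cv2
def ray(c,px):
    K=np.array(c["intrinsics"]);R=np.array(c["rotation"])
    return R@(np.linalg.inv(K)@np.array([px[0],px[1],1.]))
def at_z(c,px,z):
    d=ray(c,px);e=np.array(c["eye"]);return e+d*(z-e[2])/d[2]
E
python3 - <<'E'
from h import *
for n in("top","scene"):
    c=vision.read_camera(n);cv2.imwrite(f"pics/{n}0.png",c["img"])
    print(n,np.round(c["eye"]),np.round(c["rotation"],2).tolist())
    for nm,z in(("cam_axis",46),("post_top",88),("push_plate",76),("follower",32),("slat",12),("jig",0),("bottle",0),("parts_bin",0)):
        for r in vision.mark_of(n,nm)[:2]: print(nm,round(r["p"],2),np.round(r["at"]),np.round(at_z(c,r["at"],z)))
s=readout.read_state();print(s["t"],s["orientation"],s["finger_gap"],s["contact_force"])
E
```

```text
pics
top [434.  28. 965.] [-0.05, 0.71, -0.7, 0.05]Traceback (most recent call last):
  File "<stdin>", line 6, in <module>
  File "h.py", line 7, in at_z
    d=ray(c,px);e=np.array(c["eye"]);return e+d*(z-e[2])/d[2]
  File "h.py", line 5, in ray
    return R@(np.linalg.inv(K)@np.array([px[0],px[1],1.]))
           ~^^~~~~~~~~~~~~~~~~~~~~~~~~~~~~~~~~~~~~~~~~~~~~
ValueError: matmul: Input operand 1 has a mismatch in its core dimension 0, with gufunc signature (n?,k),(k,m?)->(n?,m?) (size 3 is different from 4)
```

```bash
sed -i 's/R=np.array(c\["rotation"\])/R=quat(c["rotation"])/' h.py; cat >> h.py <<'E'
from scipy.spatial.transform import Rotation
def quat(q): return Rotation.from_quat([q[1],q[2],q[3],q[0]]).as_matrix()
E
python3 - <<'E'
from h import *
for n in("top","scene"):
    c=vision.read_camera(n);cv2.imwrite(f"pics/{n}0.png",c["img"])
    print(n,np.round(c["eye"]))
    for nm,z in(("cam_axis",46),("post_top",88),("push_plate",76),("follower",32),("slat",12),("jig",0),("bottle",0),("parts_bin",0)):
        for r in vision.mark_of(n,nm)[:2]: print(nm,round(r["p"],2),np.round(r["at"]),np.round(at_z(c,r["at"],z)))
s=readout.read_state();print(s["t"],s["orientation"],s["finger_gap"],s["contact_force"])
E
```

```text
top [434.  28. 965.]
cam_axis 0.98 [227. 206.] [576. 137.  46.]
post_top 0.64 [254. 216.] [548.  71.  88.]
push_plate 0.85 [265. 259.] [456.  45.  76.]
push_plate 0.5 [254. 215.] [552.  73.  76.]
follower 0.69 [218. 228.] [525. 158.  32.]
follower 0.27 [266. 214.] [562.  47.  32.]
slat 0.7 [286. 189.] [627.   0.  12.]
jig 0.69 [266. 212.] [569.  46.   0.]
bottle 0.91 [369. 246.] [ 491. -203.    0.]
bottle 0.23 [219. 228.] [530. 160.   0.]
parts_bin 0.95 [159. 152.] [718. 315.   0.]
parts_bin 0.38 [369. 247.] [ 490. -203.    0.]
scene [1022. -350.  730.]
cam_axis 0.95 [320. 196.] [568. 154.  46.]
post_top 0.74 [293. 192.] [551.  85.  88.]
push_plate 0.85 [251. 179.] [450.  48.  76.]
follower 0.7 [309. 192.] [532. 151.  32.]
slat 0.66 [284. 258.] [630.  -7.  12.]
slat 0.44 [152. 223.] [ 365. -171.   12.]
jig 0.92 [283. 232.] [566.  42.   0.]
bottle 0.93 [173. 271.] [ 499. -198.    0.]
parts_bin 0.74 [407. 210.] [704. 310.   0.]
1.0 [ 3.58988366e-05  9.84299235e-01  1.76507831e-01 -1.04496875e-05] 85.27299885881591 [-0.05392272  0.17531222 -1.37139239]
```

View pics/top0.png

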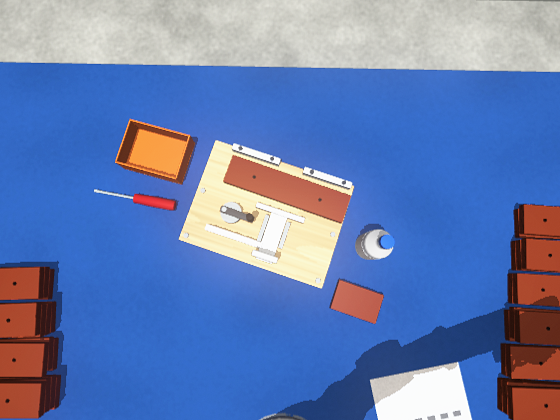

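View pics/scene0.png

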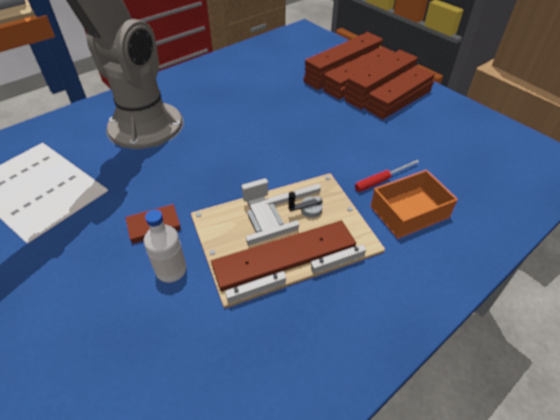

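```bash
cat >> h.py <<'E'
def look(names,cams=("top","scene")):
    o={}
    Z=dict(cam_axis=46,post_top=88,push_plate=76,follower=32,slat=12,jig=0)
    for n in cams:
        c=vision.read_camera(n)
        for nm in names:
            for r in vision.mark_of(n,nm)[:1]: o[nm,n]=at_z(c,r["at"],Z[nm])[:2]
    return c,o
E
python3 - <<'E'
from h import *
from scipy.optimize import least_squares
c=vision.read_camera("top");g=c["img"]
b=g.astype(int); m=((b[:,:,2]>b[:,:,0]+15)&(b[:,:,1]>150)).astype(np.uint8)*255
m=cv2.morphologyEx(m,cv2.MORPH_CLOSE,np.ones((25,25)))
m[:110]=0;m[300:]=0;m[:,:176]=0
k=max(cv2.findContours(m,0,2)[0],key=cv2.contourArea);h=cv2.minAreaRect(k);print(h,cv2.boxPoints(h).tolist())
W=[at_z(c,p,12)[:2] for p in [(214,141),(354,184),(322,288),(180,239)]];J=[(130,180),(130,-180),(-130,-180),(-130,180)]
_,o=look(["cam_axis","jig"])
W+=list(o.values());J+=[dict(cam_axis=(-30,95),jig=(0,0))[k[0]] for k in o]
W=np.array(W);J=np.array(J,float)
T=lambda p,J=J:p[:2]+J@np.array([[np.cos(p[2]),np.sin(p[2])],[-np.sin(p[2]),np.cos(p[2])]])
s=least_squares(lambda p:(T(p)-W).ravel(),[567,45,-.3],loss="soft_l1",f_scale=5)
print(s.x,np.round(T(s.x)-W,1).tolist())
_,o=look(["post_top","push_plate","follower","slat"])
R=np.array([[np.cos(s.x[2]),-np.sin(s.x[2])],[np.sin(s.x[2]),np.cos(s.x[2])]])
for k,v in o.items(): print(k,np.round(v),"jig",np.round((v-s.x[:2])@R,1))
i=cv2.resize(g[120:300,160:400],None,fx=3.3,fy=3.3,interpolation=cv2.INTER_CUBIC);cv2.imwrite("pics/topc.png",i)
E
```

```text
((249.64999389648438, 207.54998779296875), (186.8905792236328, 107.51744079589844), 18.43494987487793) [[144.0, 228.99998474121094], [178.0, 126.99999237060547], [355.29998779296875, 186.09999084472656], [321.29998779296875, 288.0999755859375]]
[ 5.70008804e+02  4.49540992e+01 -3.00827189e-01] [[3.8, -0.4], [-0.6, 0.6], [1.6, -0.5], [-1.2, 4.9], [-1.6, 4.7], [6.2, -7.7], [-1.0, -5.6], [-7.5, 1.3]]
('post_top', 'top') [544.  73.] jig [-33.3  19.5]
('push_plate', 'top') [449.  49.] jig [-116.4  -32.2]
('follower', 'top') [529. 159.] jig [-72.8  97.1]
('slat', 'top') [625.  -8.] jig [ 68.5 -34.3]
('post_top', 'scene') [553.  78.] jig [-26.3  26.9]
('push_plate', 'scene') [462.  45.] jig [-103.3  -32.2]
('follower', 'scene') [524. 165.] jig [-79.3 101.2]
('slat', 'scene') [630.  -3.] jig [ 71.5 -28.3]
```

View pics/topc.png

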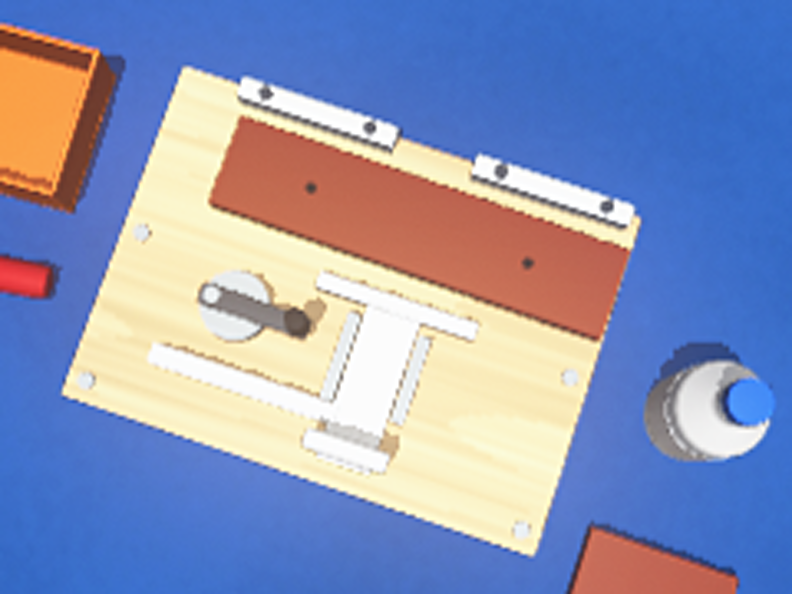

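```bash
cat > fit.py <<'E'
from h import *
from scipy.optimize import least_squares
c=vision.read_camera("top");P=lambda x,y:(x/3.3+160-.35,y/3.3+120-.35)
W=[at_z(c,P(*p),z)[:2] for p,z in [((185,67),12),((637,215),12),((535,553),12),((65,395),12),((210,294),46)]]
J=np.array([(130,180),(130,-180),(-130,-180),(-130,180),(-30,95)],float);W=np.array(W)
Rm=lambda a:np.array([[np.cos(a),-np.sin(a)],[np.sin(a),np.cos(a)]])
s=least_squares(lambda p:(p[:2]+J@Rm(p[2]).T-W).ravel(),[567,45,-.3])
x=s.x;R=Rm(x[2]);print(x,np.round(s.fun.reshape(-1,2),1).tolist())
np.save("jig.npy",x)
for n,p,z in[("post",(297,318),88),("plateL",(303,440),76),("plateR",(385,472),76),("foll",(150,347),32),("slatrearR",(602,339),32),("slatrearL",(211,206),32),("slatFL",(240,116),32)]:
    w=at_z(c,P(*p),z)[:2];print(n,np.round(w),np.round((w-x[:2])@R,1))
E
python3 fit.py
```

```text
[ 5.69636071e+02  4.44806152e+01 -3.04402977e-01] [[1.2, 2.6], [0.4, -3.4], [-1.0, -0.9], [-0.0, 3.2], [-0.5, -1.6]]
post [548.  81.] [-31.3  28.9]
plateL [468.  76.] [-106.8   -0.4]
plateR [447.  21.] [-109.7  -59.4]
foll [533. 189.] [-77.9 126.7]
slatrearR [ 544. -133.] [  29.1 -176.7]
slatrearL [636. 149.] [ 32.3 119.6]
slatFL [704. 130.] [102.1 121.8]
```

Call:
servo_tool --deltas '[0, 22, 43, 0, -4.7, 0, 22, 43, 0, -4.7, 0, 22, 43, 0, -4.7, 0, 22, 43, 0, -4.7, 0, 22, 43, 0, -4.7, 0, 22, 43, 0, -4.7, 0, 22, 43, 0, -4.7, 0, 22, 43, 0, -4.8]'

```text
t: 2.9
eef_pos: [367.8, -170.4, 220.3]
orientation: [0.0, 0.988, -0.152, 0.001]
contact_force: [1.1, -0.6, 0.4]
finger_gap: -0.2
gripper_force: 0.0
```

Call:
servo_tool --deltas '[0, 22, 43, 0, 0, 0, 22, 43, 0, 0, 0, 22, 43, 0, 0, 0, 22, 43, 0, 0, 0, 22, 43, 0, 0, 0, 22, 43, 0, 0, 0, 8, 10, 0, 0, 0, 0, 0, 0, 0]'

```text
t: 3.9
eef_pos: [507.2, 96.3, 219.8]
orientation: [0.0, 0.989, -0.15, -0.0]
contact_force: [0.3, -0.4, -0.3]
finger_gap: -0.1
gripper_force: 0.0
```

```bash
python3 - <<'E'
from h import *
c=vision.read_camera("wrist");cv2.imwrite("pics/w1.png",c["img"])
s=readout.read_state();print(s["t"],s["eef_pos"],s["orientation"],s["finger_gap"],s["contact_force"],s["qpos"],arm.tip_reach)
x=np.load("jig.npy");a=x[2];R=np.array([[np.cos(a),-np.sin(a)],[np.sin(a),np.cos(a)]])
print((np.array(s["eef_pos"][:2])-x[:2])@R)
# tool path in jig frame, d=19
for k in range(0,10):
    ph=-np.pi/2+np.pi/2*k/9;u=np.array([np.cos(ph),np.sin(ph)]);t=np.array([-u[1],u[0]])
    j=np.array([-30,95])+65*u-19*t;print(k,np.round(x[:2]+R@j,1))
E
```

```text
3.95 [506.91532525  94.94707647 219.74357185] [ 7.13361785e-04  9.88456008e-01 -1.51506056e-01 -3.54128692e-04] -0.3931017678445217 [ 0.25819849 -0.26964277  0.26634506] [ 0.21043332  0.28667761 -0.54342481  1.58645436  0.15281182  1.31216909
 -2.22926968] 25.0
[-74.96321839  29.34742839]
0 [531.9  87.8]
1 [542.2  82.1]
2 [553.4  78.3]
3 [565.1  76.5]
4 [576.9  76.8]
5 [588.5  79.1]
6 [599.5  83.4]
7 [609.5  89.5]
8 [618.4  97.3]
9 [625.8 106.5]
```

View pics/w1.png

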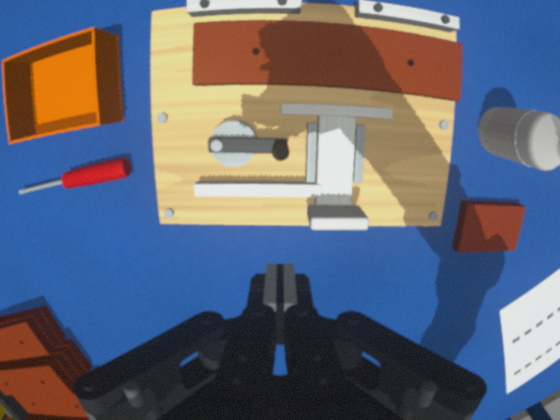

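Call:
servo_tool --deltas '[0, 0, 0, -46, 0, 0, 0, 0, -46, 0, 0, 0, 0, -30, 0, 0, 0, 0, -16, 0, 0, 0, 0, 0, 0]'

```text
t: 4.58
eef_pos: [506.5, 94.7, 81.5]
orientation: [0.001, 0.988, -0.152, -0.001]
contact_force: [0.0, 0.5, 0.8]
finger_gap: 0.3
gripper_force: 0.0
```

Call:
servo_tool --deltas '[0, 8, -2.3, 0, 0, 0, 8, -2.3, 0, 0, 0, 8, -2.3, 0, 0, 0, 0, 0, 0, 0]'

```text
t: 5.08
eef_pos: [532.3, 89.0, 82.3]
orientation: [-0.0, 0.988, -0.152, 0.001]
contact_force: [0.2, 0.0, -0.1]
finger_gap: -0.0
gripper_force: 0.0
```

Call:
servo_tool --deltas '[0, 5.2, -2.9, 0, 5, 0, 5.2, -2.9, 0, 5, 0, 5.6, -1.9, 0, 5, 0, 5.6, -1.9, 0, 5, 0, 5.8, -0.9, 0, 5, 0, 5.8, -0.9, 0, 5, 0, 5.9, 0.2, 0, 5, 0, 5.9, 0.2, 0, 5]'

```text
t: 6.08
eef_pos: [576.1, 78.5, 82.0]
orientation: [-0.0, 0.98, 0.198, -0.0]
contact_force: [-0.4, 0.8, 0.4]
finger_gap: 0.5
gripper_force: 0.0
```

```bash
python3 - <<'E'
from h import *
for n in("top","scene"):
    c=vision.read_camera(n)
    for r in vision.mark_of(n,"post_top")[:2]: 
        w=at_z(c,r["at"],88);print(n,r["p"],np.round(w))
    g=c["img"][120:300,160:400]; cv2.imwrite(f"pics/{n}2.png",cv2.resize(g,None,fx=2.2,fy=2.2,interpolation=cv2.INTER_CUBIC))
a=cv2.imread("pics/top2.png");b=cv2.imread("pics/scene2.png");cv2.imwrite("pics/c2.png",cv2.resize(np.hstack([a,b]),(800,300)))
print(readout.read_state()["contact_force"])
E
```

```text
scene 0.8 [549.  79.  88.]
[-0.69823366 -0.20400537  1.17846558]
```

View pics/c2.png

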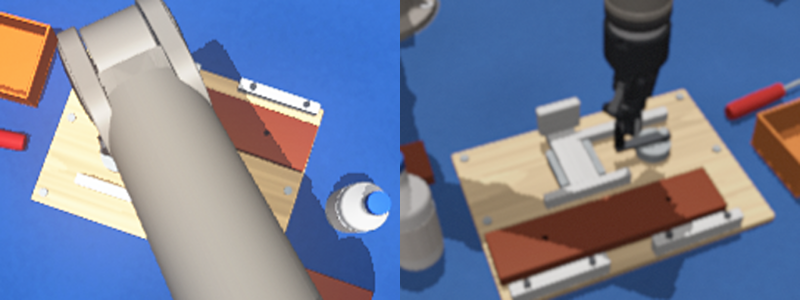

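```bash
python3 - <<'E'
from h import *
c=vision.read_camera("scene");g=c["img"][110:240,240:380]
# project expected
def proj(p):
    v=quat(c["rotation"]).T@(np.array(p)-c["eye"]);q=np.array(c["intrinsics"])@v;return q[:2]/q[2]
for p in [(576,78,57),(548,81,88),(548,81,44),(569.5,144,46)]:print(p,proj(p))
cv2.imwrite("pics/s3.png",cv2.resize(g,None,fx=4.5,fy=4.5,interpolation=cv2.INTER_CUBIC))
E
```

```text
(576, 78, 57) [298.27139278 210.05745443]
(548, 81, 88) [291.11485427 192.33605092]
(548, 81, 44) [290.72371495 206.26546191]
(569.5, 144, 46) [317.92564193 197.90342906]
```

View pics/s3.png

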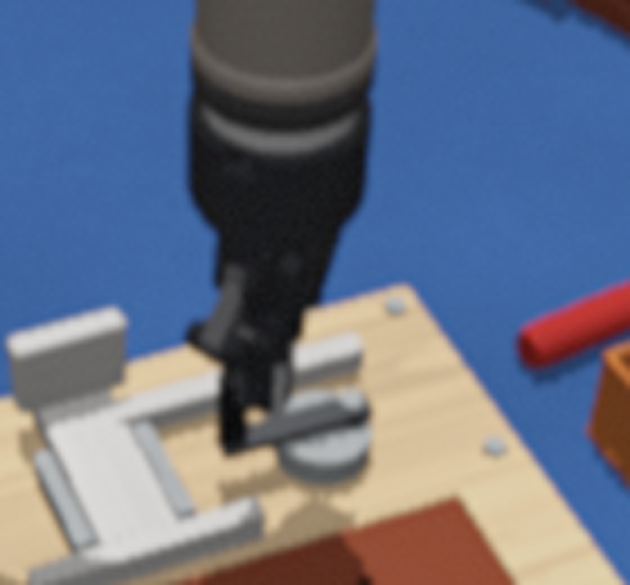

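```bash
python3 - <<'E'
from h import *
c=vision.read_camera("wrist");cv2.imwrite("pics/w4.png",c["img"])
s=readout.read_state();print(s["eef_pos"],s["finger_gap"],s["contact_force"],s["torque"],c["eye"],quat(c["rotation"]).round(3).tolist(),c["intrinsics"])
E
```

```text
[575.7023208   78.42746537  81.95912526] 0.26627985368497814 [ 0.90211711 -0.55616147 -0.22019306] [ 0.0231569   0.00712815 -0.01356687] [653.28493667 110.60683419 234.49836253] [[0.384, -0.873, -0.302], [-0.923, -0.363, -0.125], [-0.0, 0.327, -0.945]] [[325.1922621    0.         279.60384684]
 [  0.         325.1922621  213.52728041]
 [  0.           0.           1.        ]]
```

View pics/w4.png

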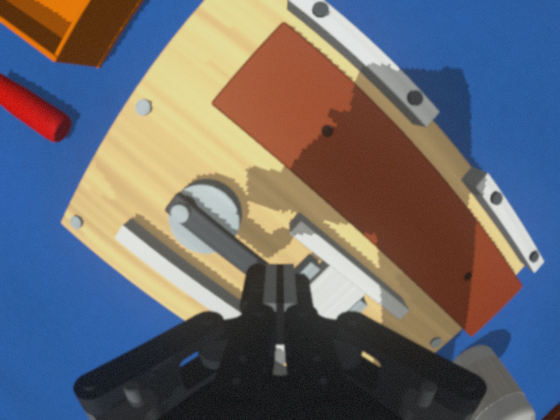

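```bash
cat >> h.py <<'E'
def fish(c,p):
    v=quat(c["rotation"]).T@(np.array(p,float)-c["eye"]);K=np.array(c["intrinsics"]);th=np.arctan2(np.hypot(*v[:2]),v[2]);r=th/np.hypot(*v[:2])
    return K[:2,2]+K[0,0]*r*v[:2]
E
python3 - <<'E'
from h import *
c=vision.read_camera("wrist")
for p in [(575.7,78.4,57),(575.7,78.4,88),(575.7,78.4,100),(548,81,88),(548,81,44),(569.5,144,46)]:print(p,fish(c,p))
for nm in("post_top","cam_axis"):print([(r["p"],r["at"]) for r in vision.mark_of("wrist",nm)])
E
```

```text
(575.7, 78.4, 57) [279.57894065 249.07422185]
(575.7, 78.4, 88) [279.56761858 274.62144198]
(575.7, 78.4, 100) [279.56220909 286.85771884]
(548, 81, 88) [255.99740722 312.55414526]
(548, 81, 44) [260.16112685 273.72446847]
(569.5, 144, 46) [180.09205433 212.62673264]
[(0.58, [253.5, 309.8])]
[(0.65, [180.6, 209.6])]
```

Call:
servo_tool --deltas '[0, 0, 0, 25, 0, 0, -13, 3, 0, -10, 0, -13, 3, 0, -10, 0, -13, 3, 0, -10, 0, -12.5, 2.8, 0, -10, 0, 0, 0, -25, 0, 0, 0, 0, -12, 0, 0, 0, 0, -5, 0]'

```text
t: 7.52
eef_pos: [524.1, 90.0, 64.3]
orientation: [0.0, 0.989, -0.151, -0.001]
contact_force: [0.2, 0.5, -0.3]
finger_gap: 0.0
gripper_force: 0.0
```

Call:
servo_tool --deltas '[0, 0, 0, -3, 0, 0, 0, 0, -3, 0, 0, 0, 0, 0, 0]'

```text
t: 7.9
eef_pos: [524.8, 90.2, 59.1]
orientation: [-0.0, 0.989, -0.151, 0.0]
contact_force: [0.1, 0.7, 1.1]
finger_gap: -0.4
gripper_force: 0.0
```

```bash
python3 - <<'E'
from h import *
s=readout.read_state();print(s["t"],s["eef_pos"],s["contact_force"])
c=vision.read_camera("scene");g=c["img"][110:240,240:380]
def proj(p):
    v=quat(c["rotation"]).T@(np.array(p)-c["eye"]);q=np.array(c["intrinsics"])@v;return (q[:2]/q[2]-[240,110])*4.5
e=s["eef_pos"]
for d in(25,10,0,-10):print(d,proj((e[0],e[1],e[2]-d)))
cv2.imwrite("pics/s5.png",cv2.resize(g,None,fx=4.5,fy=4.5,interpolation=cv2.INTER_CUBIC))
E
```

```text
7.9 [524.76186541  90.16454679  59.11759386] [0.13414685 0.69142918 1.10031137]
25 [211.44053603 412.35213857]
10 [211.81963232 391.74345646]
0 [212.07723185 377.73966077]
-10 [212.33883219 363.51837072]
```

View pics/s5.png

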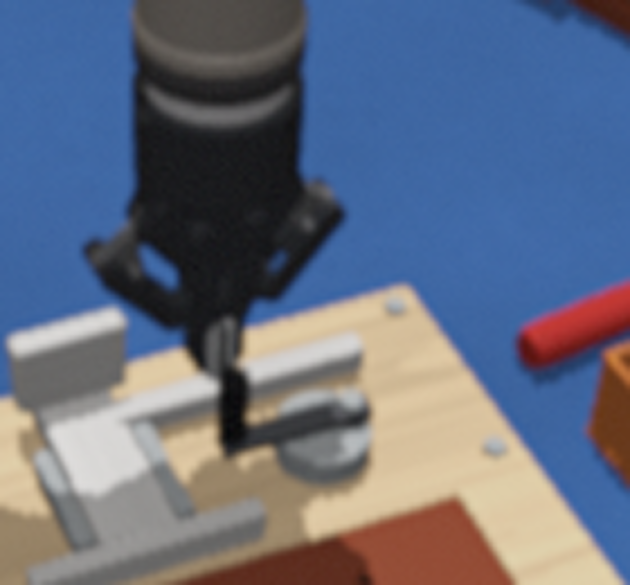

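Call:
servo_tool --deltas '[0, 3.7, -1.2, 0, 0, 0, 3.7, -1.2, 0, 0, 0, 5.2, -2.9, 0, 5, 0, 5.2, -2.9, 0, 5, 0, 5.6, -1.9, 0, 5, 0, 5.6, -1.9, 0, 5, 0, 0, 0, 0, 0]'

```text
t: 8.82
eef_pos: [552.0, 78.4, 58.8]
orientation: [-0.0, 1.0, 0.023, -0.002]
contact_force: [-5.0, 0.9, 2.8]
finger_gap: 0.2
gripper_force: 2.4
```

```bash
cat > m.py <<'E'
from h import *
x=np.load("jig.npy");a=x[2];R=np.array([[np.cos(a),-np.sin(a)],[np.sin(a),np.cos(a)]])
s=readout.read_state();print(s["t"],s["eef_pos"],np.round(s["contact_force"],1))
for n in("top","scene"):
    c=vision.read_camera(n)
    for nm,z in(("post_top",88),("push_plate",76)):
        for r in vision.mark_of(n,nm)[:2]:
            w=at_z(c,r["at"],z);j=(w[:2]-x[:2])@R;v=j-[-30,95]
            print(n,nm,round(r["p"],2),np.round(w),np.round(j),"len",round(np.hypot(*v)),"phi",round(np.degrees(np.arctan2(v[1],v[0]))))
E
python3 m.py
```

```text
8.825 [551.95762505  78.40703225  58.83376662] [-5.   0.9  2.8]
top push_plate 0.43 [ 493. -182.   76.] [  -5. -239.] len 334 phi -86
scene post_top 0.79 [576.  82.  88.] [-5. 38.] len 62 phi -66
```

Call:
servo_tool --deltas '[0, 5.8, -0.9, 0, 5, 0, 5.8, -0.9, 0, 5, 0, 5.9, 0.2, 0, 5, 0, 5.9, 0.2, 0, 5, 0, 5.8, 1.1, 0, 5, 0, 5.8, 1.1, 0, 5, 0, 5.5, 2.1, 0, 5, 0, 5.5, 2.1, 0, 5]'

```text
t: 10.12
eef_pos: [597.6, 81.8, 58.6]
orientation: [0.0, 0.931, 0.364, -0.003]
contact_force: [-6.7, -0.7, 3.8]
finger_gap: 0.0
gripper_force: 2.9
```

Call:
servo_tool --deltas '[0, 5, 3, 0, 5, 0, 5, 3, 0, 5, 0, 4.4, 3.9, 0, 5, 0, 4.4, 3.9, 0, 5, 0, 0, 0, 0, 0]'

```text
t: 10.75
eef_pos: [617.5, 94.7, 58.3]
orientation: [0.001, 0.855, 0.519, -0.002]
contact_force: [-4.8, -2.4, 1.9]
finger_gap: -0.0
gripper_force: 2.1
```

```bash
python3 m.py
```

```text
10.75 [617.45605451  94.6904049   58.30191041] [-4.8 -2.4  1.9]
scene post_top 0.76 [628. 111.  88.] [35. 81.] len 67 phi -12
scene post_top 0.38 [670. -40.  88.] [121. -50.] len 209 phi -44
scene push_plate 0.77 [449.  44.  76.] [-115.  -37.] len 156 phi -123
scene push_plate 0.68 [637. 297.  76.] [-11. 261.] len 167 phi 84
```

Call:
servo_tool --deltas '[0, 3.8, 4.5, 0, 5, 0, 3.8, 4.6, 0, 5, 0, 0, 0, 0, 0]'

```text
t: 11.42
eef_pos: [625.4, 103.6, 58.3]
orientation: [0.001, 0.806, 0.592, -0.002]
contact_force: [-4.8, -2.4, 2.4]
finger_gap: -0.1
gripper_force: 2.1
```

```bash
python3 m.py; python3 m.py
```

```text
11.425 [625.3913804  103.5980278   58.25647572] [-4.8 -2.4  2.4]
top push_plate 0.91 [454.  47.  76.] [-111.  -32.] len 151 phi -123
scene post_top 0.86 [632. 111.  88.] [40. 82.] len 71 phi -11
scene push_plate 0.83 [450.  46.  76.] [-114.  -34.] len 154 phi -123
scene push_plate 0.17 [665. -35.  76.] [115. -47.] len 203 phi -44
11.725 [625.38565712 103.61272503  58.28796475] [-3.9 -3.4  2.5]
top push_plate 0.74 [456.  51.  76.] [-110.  -28.] len 147 phi -123
scene post_top 0.73 [633. 118.  88.] [38. 89.] len 69 phi -5
scene post_top 0.5 [465.  39.  88.] [-98. -36.] len 148 phi -117
scene push_plate 0.57 [457.  40.  76.] [-106.  -38.] len 153 phi -120
```

Call:
servo_tool --deltas '[0, -3, -9.5, 0, 0, 0, -3, -9.5, 0, 0, 0, 0, 0, 40, 0, 0, 0, 0, 40, 0, 0, -24, -4, 40, -10, 0, -24, -4, 0, -10, 0, -24, -4, 0, -10, 0, -24, -4, 0, -10]'

```text
t: 13.02
eef_pos: [523.9, 70.6, 179.4]
orientation: [0.0, 0.961, 0.278, 0.001]
contact_force: [-1.2, 0.1, 0.2]
finger_gap: 0.1
gripper_force: 0.0
```

Call:
servo_tool --deltas '[0, -24, -3, 0, -10, 0, -24, -3, 0, -10, 0, -24, -3, 0, -10, 0, -24, -2, 0, -10, 0, 0, 0, 0, -10, 0, 0, 0, 0, 0]'

```text
t: 13.78
eef_pos: [428.4, 59.8, 179.4]
orientation: [0.0, 0.989, -0.15, 0.001]
contact_force: [0.2, -0.9, -0.4]
finger_gap: -0.1
gripper_force: 0.0
```

```bash
python3 m.py; python3 - <<'E'
from h import *
c=vision.read_camera("top");g=c["img"]
cv2.imwrite("pics/t6.png",cv2.resize(g[120:300,160:400],None,fx=3.3,fy=3.3,interpolation=cv2.INTER_CUBIC))
E
```

```text
13.775 [428.42452784  59.79988564 179.4471444 ] [ 0.2 -0.9 -0.4]
top post_top 0.58 [635. 112.  88.] [43. 84.] len 73 phi -9
top push_plate 0.58 [561. 137.  76.] [-36.  86.] len 11 phi -123
scene post_top 0.56 [632. 115.  88.] [38. 86.] len 69 phi -8
scene push_plate 0.79 [458.  50.  76.] [-108.  -29.] len 146 phi -122
```

View pics/t6.png

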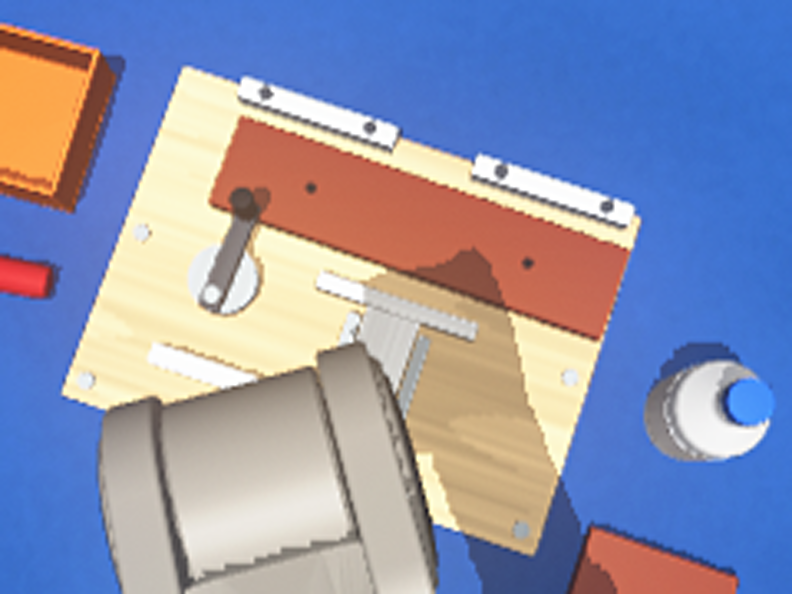

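```bash
cat > g.py <<'E'
from h import *
x=np.load("jig.npy");a=x[2];R=np.array([[np.cos(a),-np.sin(a)],[np.sin(a),np.cos(a)]])
c=vision.read_camera("top");P=lambda x,y:(x/3.3+160-.35,y/3.3+120-.35)
A=(at_z(c,P(210,294),46)[:2]-x[:2])@R
for p,z in(((242,199),88),((240,212),44)):
    v=(at_z(c,P(*p),z)[:2]-x[:2])@R-A;print(A,v,np.degrees(np.arctan2(v[1],v[0])))
E
python3 g.py
```

```text
[-29.98718874  96.63570547] [64.05110765 -5.90132136] -5.264060519680945
[-29.98718874  96.63570547] [62.64784113 -0.29109949] -0.2662286861990676
```

Call:
servo_tool --deltas '[0, 24, 3.4, 0, 10, 0, 24, 3.4, 0, 10, 0, 24, 3.4, 0, 10, 0, 24, 3.4, 0, 10, 0, 24, 3.4, 0, 10, 0, 24, 3.4, 0, 10, 0, 24, 3.4, 0, 10, 0, 24, 3.4, 0, 10]'

```text
t: 15.18
eef_pos: [620.9, 87.1, 178.5]
orientation: [-0.0, 0.853, 0.522, -0.0]
contact_force: [0.1, -0.0, 0.6]
finger_gap: -0.3
gripper_force: 0.0
```

Call:
servo_tool --deltas '[0, 0, 0, 0, 10, 0, 0, 0, -40, 0, 0, 0, 0, -40, 0, 0, 0, 0, -30, 0, 0, 0, 0, -10, 0, 0, 0, 0, 0, 0]'

```text
t: 15.92
eef_pos: [620.0, 87.2, 58.8]
orientation: [-0.0, 0.806, 0.592, -0.0]
contact_force: [0.3, 0.0, 1.0]
finger_gap: -0.2
gripper_force: 0.0
```

Call:
servo_tool --deltas '[0, 1.8, 5.8, 0, 0, 0, 1.8, 5.8, 0, 0, 0, 1.8, 5.8, 0, 0, 0, 1.5, 4.8, 0, 0, 0, 0, 0, 0, 0, 0, 0, 0, 0, 0]'

```text
t: 16.68
eef_pos: [627.2, 107.3, 59.6]
orientation: [0.002, 0.806, 0.592, -0.001]
contact_force: [-1.6, -5.3, 4.3]
finger_gap: 0.3
gripper_force: 2.6
```

```bash
python3 m.py
```

```text
16.675 [627.22179632 107.2610588   59.60894939] [-1.6 -5.3  4.3]
top push_plate 0.93 [452.  46.  76.] [-112.  -33.] len 152 phi -123
scene post_top 0.72 [634. 124.  88.] [38. 95.] len 68 phi 0
scene push_plate 0.92 [453.  45.  76.] [-112.  -34.] len 153 phi -122
scene push_plate 0.28 [649. 298.  76.] [ -1. 266.] len 174 phi 80
```

Call:
servo_tool --deltas '[0, -3.5, -11, 0, 0, 0, -3.5, -11, 0, 0, 0, 0, 0, 40, 0, 0, 0, 0, 40, 0, 0, -24, -4, 40, -10, 0, -24, -3.5, 0, -10, 0, -24, -3.5, 0, -10, 0, -24, -3.5, 0, -10]'

```text
t: 17.98
eef_pos: [522.9, 72.8, 178.8]
orientation: [-0.0, 0.961, 0.278, 0.0]
contact_force: [-0.1, -0.2, 0.5]
finger_gap: 0.0
gripper_force: 0.0
```

Call:
servo_tool --deltas '[0, -24, -3.5, 0, -10, 0, -24, -3.5, 0, -10, 0, -24, -3.5, 0, -10, 0, -24, -2, 0, -10, 0, 0, 0, 0, -10, 0, 0, 0, 0, 0]'

```text
t: 18.73
eef_pos: [427.6, 60.4, 179.0]
orientation: [0.0, 0.989, -0.15, 0.0]
contact_force: [-0.6, 0.0, -0.3]
finger_gap: 0.1
gripper_force: 0.0
```

```bash
python3 m.py;python3 m.py; python3 - <<'E'
from h import *
c=vision.read_camera("top");g=c["img"]
x=np.load("jig.npy");a=x[2];R=np.array([[np.cos(a),-np.sin(a)],[np.sin(a),np.cos(a)]])
# dark post pixels on slat (shadowless): darkest blob near the expected post top
P=lambda p:at_z(c,p,88)[:2]
b=g[165:200,215:250].max(2).astype(int);ys,xs=np.where(b<60)
print(len(xs),xs.mean()+215,ys.mean()+165)
v=(P((xs.mean()+215,ys.mean()+165))-x[:2])@R-[-30,96];print(v)
print(b[5:30:2,5:30:2])
E
```

```text
18.725 [427.57888743  60.35385639 178.95250543] [-0.6  0.  -0.3]
top post_top 0.95 [631. 118.  88.] [36. 88.] len 67 phi -6
scene post_top 0.98 [632. 126.  88.] [35. 96.] len 65 phi 1
scene push_plate 0.96 [448.  47.  76.] [-116.  -34.] len 155 phi -124
scene push_plate 0.25 [627. 127.  76.] [30. 96.] len 60 phi 1
19.025 [428.02157074  60.53824074 178.8696152 ] [-0.2  0.2 -0.1]
top post_top 0.67 [632. 116.  88.] [38. 86.] len 69 phi -7
top push_plate 0.18 [617.   2.  76.] [ 58. -26.] len 150 phi -54
scene post_top 0.63 [629. 123.  88.] [33. 92.] len 63 phi -3
scene push_plate 0.68 [452.  50.  76.] [-114.  -30.] len 151 phi -124
0 nan nan
[nan nan]
[[252 252 252 255 198 198 199 199 198 198 198 198 197]
 [252 252 254 213 198 200 199 199 198 199 198 198 198]
 [252 252 255 202 201 203 201 200 200 201 200 200 199]
 [252 253 238 202 196 127 142 188 186 185 200 199 200]
 [252 254 199 203 116  93  95  99 142 140 198 200 200]
 [252 255 200 205 122  99 101  87 135 141 199 200 200]
 [252 255 154 165 200  94  93  88  89 162 204 203 202]
 [252 253 255 253 217  95  89  89  90 206 204 203 203]
 [252 252 252 253 237 132 111 117 106 172 197 208 204]
 [252 252 252 255 176 132 139 127 220 253 178 119 174]
 [252 252 253 255 133 137 139 116 218 254 254 255 229]
 [252 252 253 230 131 139 138 193 217 253 252 252 253]
 [253 251 247 161 135 142 132 205 255 253 252 252 252]]<stdin>:7: RuntimeWarning: Mean of empty slice.
  ret = ret.dtype.type(ret / rcount)
<stdin>:8: RuntimeWarning: Mean of empty slice.
```

Call:
servo_tool --deltas '[0, 0, -2, -45, 0, 0, 0, 0, -45, 0, 0, 0, 0, -30, 0, 0, 0, 0, -13, 0, 0, 0, 0, 0, 0]'

```text
t: 20.0
eef_pos: [427.7, 58.5, 45.8]
orientation: [-0.0, 0.989, -0.151, -0.001]
contact_force: [0.3, -0.6, -0.4]
finger_gap: 0.0
gripper_force: 0.0
```

Call:
servo_tool --deltas '[0, 3.8, -1.2, 0, 0, 0, 3.8, -1.2, 0, 0, 0, 3.8, -1.2, 0, 0, 0, 3.8, -1.2, 0, 0, 0, 3.8, -1.2, 0, 0, 0, 3.8, -1.2, 0, 0, 0, 0, 0, 0, 0]'

```text
t: 20.88
eef_pos: [450.6, 51.1, 45.8]
orientation: [0.0, 0.989, -0.151, -0.0]
contact_force: [-2.3, -0.0, 1.0]
finger_gap: 0.0
gripper_force: 0.9
```

Call:
servo_tool --deltas '[0, 2.9, -0.9, 0, 0, 0, 2.9, -0.9, 0, 0, 0, 2.9, -0.9, 0, 0, 0, 2.9, -0.9, 0, 0, 0, 2.9, -0.9, 0, 0, 0, 2.9, -0.9, 0, 0, 0, 2.9, -0.9, 0, 0, 0, 0, 0, 0, 0]'

```text
t: 21.88
eef_pos: [469.8, 44.9, 45.8]
orientation: [0.0, 0.989, -0.151, -0.001]
contact_force: [-5.2, 0.6, 3.0]
finger_gap: -0.3
gripper_force: 2.7
```

Call:
servo_tool --deltas '[0, 2, -0.6, 0, 0, 0, 2, -0.6, 0, 0, 0, 0, 0, 0, 0]'

```text
t: 22.25
eef_pos: [473.6, 43.8, 45.8]
orientation: [0.0, 0.989, -0.151, -0.002]
contact_force: [-6.0, 1.9, 4.5]
finger_gap: -0.3
gripper_force: 2.9
```

Call:
servo_tool --deltas '[0, 2, -0.6, 0, 0, 0, 2, -0.6, 0, 0, 0, 0, 0, 0, 0]'

```text
t: 22.62
eef_pos: [474.5, 43.4, 45.7]
orientation: [0.001, 0.989, -0.15, -0.005]
contact_force: [-11.8, 1.7, 10.7]
finger_gap: -0.1
gripper_force: 6.0
```

Call:
servo_tool --deltas '[0, 2, -0.6, 0, 0, 0, 2, -0.6, 0, 0, 0, 0, 0, 0, 0]'

```text
t: 23.0
eef_pos: [474.4, 43.4, 45.3]
orientation: [0.002, 0.989, -0.15, -0.008]
contact_force: [-19.7, 3.4, 16.1]
finger_gap: -0.2
gripper_force: 9.8
```

```bash
python3 m.py; python3 - <<'E'
from h import *
t=vision.read_camera("top")["img"][120:300,160:400];s=vision.read_camera("scene")["img"][160:310,180:400]
a=cv2.resize(t,(400,300),interpolation=cv2.INTER_CUBIC);b=cv2.resize(s,(400,300),interpolation=cv2.INTER_CUBIC)
cv2.imwrite("pics/f.png",np.hstack([a,b]))
E
```

```text
23.0 [474.35073477  43.40763961  45.32708126] [-19.7   3.4  16.1]
top post_top 0.77 [632. 122.  88.] [37. 93.] len 67 phi -2
top post_top 0.71 [551. 136.  88.] [-45.  81.] len 21 phi -139
scene post_top 0.85 [631. 133.  88.] [ 32. 102.] len 63 phi 7
scene push_plate 0.95 [477.  38.  76.] [-86. -34.] len 140 phi -114
```

View pics/f.png

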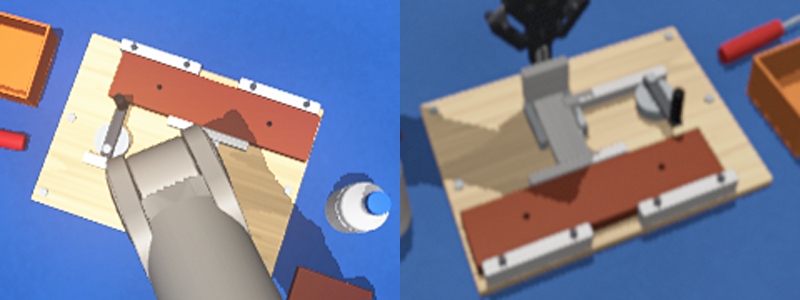

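Call:
servo_tool --deltas '[0, -7, 2.2, 0, 0, 0, -12, 3.8, 0, 0, 0, -12, 3.8, 0, 0, 0, -10, 3, 0, 0, 0, 0, 0, 40, 0, 0, 0, 0, 40, 0, 0, 0, 0, 40, 0, 0, 0, 0, 0, 0]'

```text
t: 24.4
eef_pos: [444.8, 54.8, 169.2]
orientation: [-0.001, 0.989, -0.151, 0.004]
contact_force: [0.0, -0.6, -0.2]
finger_gap: -0.3
gripper_force: 0.0
```

```bash
python3 m.py; python3 - <<'E'
from h import *
x=np.load("jig.npy");a=x[2];R=np.array([[np.cos(a),-np.sin(a)],[np.sin(a),np.cos(a)]])
c=vision.read_camera("top");g=c["img"]
# profile along jig x at several jig y, height 32: slat red fraction
def proj(p):
    v=quat(c["rotation"]).T@(np.array(p)-c["eye"]);q=np.array(c["intrinsics"])@v;return q[:2]/q[2]
b=g.astype(np.float32);red=b[:,:,2]-b[:,:,1]
for y in(110,80,50,-70,-110,-150):
    xs=np.arange(20,140,.5);P=np.array([proj((*(x[:2]+R@np.array([u,y])),32)) for u in xs],np.float32)
    v=cv2.remap(red,P[:,:1],P[:,1:],cv2.INTER_LINEAR).ravel();k=np.where(v>45)[0];print(y,xs[k[0]],xs[k[-1]])
E
```

```text
24.4 [444.76036914  54.78129819 169.19962573] [ 0.  -0.6 -0.2]
top post_top 0.78 [638. 118.  88.] [43. 91.] len 73 phi -3
top post_top 0.18 [ 483. -173.   88.] [ -17. -233.] len 329 phi -88
top push_plate 0.32 [631. 114.  76.] [38. 84.] len 69 phi -9
scene post_top 0.86 [634. 123.  88.] [38. 94.] len 68 phi -1
scene push_plate 0.65 [481.  41.  76.] [-84. -30.] len 136 phi -113
110 51.5 114.0
80 44.0 114.5
50 44.0 114.0
-70 46.0 113.5
-110 43.0 113.0
-150 42.5 112.5
```

```bash
python3 -c "
from h import *
print(ticket.finish_job())"
```

```text
the job is handed in; nothing more can be done
None
```

The job is handed in: the cam's post was pushed round first, and measures within about 3° of straight away from the follower arm. The plate was then pushed until it stopped hard at about 20 N, and in the camera images the slat's front edge lies flush with the fence to about 1–2 mm.

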